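Set out the column-change kit on its silhouette pads

ROBOT

A 6-joint arm with a two-finger parallel gripper is mounted at the origin on a cart in front of the work surface, level with it; the furniture and walls round the work are solid. World frame = base frame: x ahead of the robot, y to its left, z up, the work surface at z = 0. Lengths are in m, angles in rad, forces in N, time in s.
With the tool pointing down it reaches from about 0.375 to 0.925 m from the base axis. Payload 5.7 kg.
Tool frame: the origin (TCP) lies midway between the tips of the shut fingers; the grasp point (between the pads) lies 19 mm behind it; z points along the fingers, y is the line along which they close (so a half turn about z gives the same grasp; the last joint's range is limited). The gripper opens to 88 mm and grips with 3 to 60 N. Pads are 20 mm wide; open, the fingers measure 115 mm over their backs; the gripper's body (75 mm by 178 mm) begins 61 mm behind the grasp point.
Start: joints at [1.149, 0.359, 1.51, -0, 1.272, -0.115], TCP at [0.181, 0.572, 0.192] pointing down, gripper open.
Joint ranges: [-2.97, 2.97], [-1.01, 2.36], [0.21, 2.38], [-0.96, 4.11], [0.2, 2.71], [-2.98, 2.98]. Speed limits (rad/s): [2.39, 2.39, 3.14, 3.14, 3.14, 3.14].

INTERFACE

Orientations are given as a unit quaternion [x, y, z, w].
In Python, from bench import move_ptp, servo_line, goto_joints, move_gripper, sleep, inverse_kinematics, capture, PlanningError, close_job, spot_in, silhouettes, current_clock, current_joint_pos, current_qvel, current_joint_torque, current_position, current_orientation, current_force, current_torque, current_finger_gap, current_grip_force gives the robot as it stands. Calls block until the motion is done:
- move_ptp(position, orientation): joint-space move of the TCP to a pose.
- servo_line(position, orientation=None, rate=0.15, contact_N=None): straight line of the TCP; orientation=None keeps the orientation; rate is the mean speed in m/s. With contact_N (N) it stops when the force on the tool has changed by that much, and returns True; else False.
- goto_joints(angles): joint-space move.
- move_gripper(opening): finger opening in m; the grip force is fixed at half the most; returns when the fingers have stopped.
- sleep(seconds).
- inverse_kinematics(position, orientation): joint angles nearest the present ones, or None.
- capture(name): name is "scene" or "top" or "wrist"; returns a dict with "image" (400x640x3 uint8, blue, green, red), "range_z" (400x640 float32, m along the optical axis (not along the pixel's ray), 0 where there is no reading), "intrinsics" (3x3 intrinsics, pixels), "R" (3x3) and "t" (3): a world point X has camera coordinates R X + t. Camera axes: x right, y down, z forward; pixel columns grow to the right and rows downward; lengths in m; the calibration is good to about 2 mm. A picture is of the moment at which its call begins.
A pose or a line that the arm cannot do raises PlanningError and nothing moves.
- close_job(): hands the job in; it is judged then, once.
Trained networks look in the newest picture that a camera, given by its name, has taken for a name from the list of things; names that differ only in an ending like _2 or _b are one class to them, and where a whole thing is asked for, a point or a joint stands for the part that bears it (a point fixed in the world has none). Each returns a list of dicts, best first, with "conf" (0 to 1); they miss things now and then, are a little off and sometimes report something else, mostly with a low value. They report only what shows in the picture. A call takes as long as a camera call.
- spot_in(camera, query): "xy" ([column, row] in pixels, amid what is visible of it).
- silhouettes(camera, query): "region" (400x640 bool, what is visible of it) and "xy" ([column, row] in pixels, amid what is visible of it).
Readings, each from a call of its own:
- current_clock(): time.
- current_joint_pos(): joint angles.
- current_qvel(): joint speeds.
- current_joint_torque(): joint torques, N m.
- current_position(): TCP position.
- current_orientation(): TCP orientation.
- current_force(): force on the tool from outside, world axes, zero at the start.
- current_torque(): the same for the moment, N m.
- current_finger_gap(): finger opening in m.
- current_grip_force(): force on a finger pad.
Only numpy, scipy, OpenCV 4.12 (cv2) and the standard library are available. Lean on these libraries where they do the work, as an engineer would, in place of code of your own. Each camera call takes 0.05 s, during which the arm holds its last target. There are 200 camera calls.

TASK

Set out the column-change kit: stand each of the four items (amber jar, red-nozzled dropper bottle, white carton, brown carton) on the foam pad whose coloured silhouette has the shape and size of its foot, well centred on the silhouette and, for the two cartons, lined up with it. Keep the items upright all the time, and leave the computer mouse and the small brass union where they lie.

Things in the scene. Friction and masses are not known exactly. Their poses are not given: they have to be found in the camera images.
- septa_jar: amber screw jar with white cap and paper label, round, 45 mm diameter, 55 mm tall, about 50 g, standing upright loose on the worktop. Origin: centre of its underside; z up. Grip the amber body, 5 to 38 mm above its underside (the cap, above 41 mm, gives no hold). Belongs on pad_orange.
- dropper_bottle: small white round dropper bottle with a tapered red nozzle, 32 mm diameter, 98 mm tall, about 60 g, standing upright loose on the worktop. Origin: centre of its underside; z up. Grip the white body, 5 to 60 mm above its underside (the red nozzle, above 64 mm, gives no hold). Belongs on pad_red.
- white_carton: small closed white carton with a red band, 30 (its x) x 62 (its y) x 46 (z, tall) mm, about 50 g, loose on the worktop at any moderate yaw. Origin: centre of its underside; z up. Grip across the 30 mm width (closing along its x), on its lower 40 mm. Belongs on pad_white; either way round will do.
- brown_carton: small closed brown cardboard carton with a blue band, 50 (its x) x 66 (its y) x 40 (z, tall) mm, about 80 g, loose on the worktop at any moderate yaw. Origin: centre of its underside; z up. Grip across the 50 mm width (closing along its x), on its lower 36 mm. Belongs on pad_blue; either way round will do.
- pad_orange: round dark foam pad, 69 mm diameter, 4 mm thick, fixed to the worktop, with a centred orange disc of 45 mm diameter (silhouette of the jar) on its flat top. Origin: centre of its underside, at worktop height; top at 4 mm.
- pad_red: round dark foam pad, 56 mm diameter, 4 mm thick, fixed to the worktop, with a centred red disc of 32 mm diameter (silhouette of the dropper bottle) on its flat top. Origin: centre of its underside, at worktop height; top at 4 mm.
- pad_white: rectangular dark foam pad, 50 (its x) x 82 (its y) mm, 4 mm thick, fixed to the worktop, with a centred white rectangle 30 (x) x 62 (y) mm (silhouette of the white carton) on its flat top. Origin: centre of its underside, at worktop height; top at 4 mm.
- pad_blue: rectangular dark foam pad, 70 (its x) x 86 (its y) mm, 4 mm thick, fixed to the worktop, with a centred blue rectangle 50 (x) x 66 (y) mm (silhouette of the brown carton) on its flat top. Origin: centre of its underside, at worktop height; top at 4 mm.
- brass_union: small brass pipe union lying loose on the worktop between the items, 14 (x) x 38 (y) x 13 (z) mm; a bystander, to be left where it lies. Origin: centre of its underside.
- mouse: black computer mouse, 108 (x) x 63 (y) x 40 (z) mm, loose on the worktop near the right side; a bystander, to be left where it lies. Origin: centre of its underside.

How it is judged:
At the end, for the whole second after the job is handed in: Each of the four items stands on its own pad (underside 1 to 8 mm above the worktop, pad top at 4 mm), within 15 mm horizontally of the silhouette's centre, upright within 0.12 rad, the two cartons lined up with their silhouettes within 0.26 rad (either way round), all released and at rest (horizontal distance between septa_jar and pad_orange below 0.015 m and z of septa_jar in the frame of pad_orange between 0.001 and 0.008 m and angle between each of septa_jar, dropper_bottle, white_carton, brown_carton's own z axis and vertical below 0.12 rad and linear speed of each of septa_jar, dropper_bottle, white_carton, brown_carton below 0.02 m/s and angular speed of each of septa_jar, dropper_bottle, white_carton, brown_carton below 0.2 rad/s and horizontal distance between dropper_bottle and pad_red below 0.015 m and z of dropper_bottle in the frame of pad_red between 0.001 and 0.008 m and horizontal distance between white_carton and pad_white below 0.015 m and z of white_carton in the frame of pad_white between 0.001 and 0.008 m and angle between the y axis of white_carton and the y axis of pad_white, either way round below 0.26 rad and horizontal distance between brown_carton and pad_blue below 0.015 m and z of brown_carton in the frame of pad_blue between 0.001 and 0.008 m and angle between the y axis of brown_carton and the y axis of pad_blue, either way round below 0.26 rad); the robot touches nothing.
It fails at once if an item is tipped by more than 0.6 rad (angle between any of septa_jar, dropper_bottle, white_carton, brown_carton's own z axis and vertical above 0.6 rad).
It fails at once if the mouse or the brass union is moved by more than 20 mm (distance of any of mouse, brass_union from where it was at the start of the episode above 0.02 m).
It also fails if it takes over 96 s, if anything falls off the work surface, if the arm or the gripper's body presses on something with over 40 N, if the wrist force passes 120 N, or if a joint passes its speed limit or range.

## Working session

There is one attempt and no reset: what is moved stays moved. The work goes in short steps, each a Python script; the robot and the scene stay as the last script left them, time stands still between calls to the robot, and variables do not carry over. Pictures are saved under pics/ and viewed, at most 14 in all, crops included, and the job is handed in when it is done.

```bash
ls; mkdir -p pics
cat > h.py <<'E'
import numpy as np, cv2
from bench import *
def world(c,mask):
    v,u=np.nonzero(mask&(c["range_z"]>0)); z=c["range_z"][v,u]; K=c["intrinsics"]
    P=np.c_[(u-K[0,2])/K[0,0]*z,(v-K[1,2])/K[1,1]*z,z]
    return (P-c["t"])@c["R"]
E
python3 - <<'E'
from h import *
print(current_clock(),current_orientation())
for n in ("top","scene"):
    c=capture(n); cv2.imwrite(f"pics/{n}0.png",c["image"]); print(n,-c["R"].T@c["t"])
    for q in "septa_jar dropper_bottle white_carton brown_carton pad_orange pad_red pad_white pad_blue brass_union mouse".split():
        for s in silhouettes(n,q)[:2]:
            m=s["region"]; P=world(c,m)
            if len(P)<5: continue
            top=P[P[:,2]>np.percentile(P[:,2],90)-.006]
            r=cv2.minAreaRect((top[:,:2]*1000).astype(np.float32))
            print(q,round(s["conf"],2),np.round(s["xy"]),m.sum(),"z",np.round(np.percentile(P[:,2],[5,50,95]),3),"rect",np.round(r[0]),np.round(r[1]),round(r[2]))
E
```

```text
pics
0.0 [ 1.52792820e-01  9.88257831e-01 -8.71424847e-04 -2.32304156e-04]
top [0.40721153 0.0882502  1.21068699]
septa_jar 0.78 [409. 242.] 315 z [0.023 0.055 0.058] rect [ 444. -117.] [40. 41.] 63
dropper_bottle 0.55 [386. 173.] 162 z [0.019 0.057 0.096] rect [611. -59.] [13. 14.] 42
white_carton 0.87 [244. 235.] 341 z [0.032 0.047 0.05 ] rect [452. 280.] [61. 29.] 83
brown_carton 0.76 [350. 233.] 619 z [0.034 0.04  0.044] rect [460.  27.] [66. 50.] 74
pad_orange 0.87 [327. 170.] 512 z [0.001 0.005 0.009] rect [616.  76.] [57. 66.] 90
pad_orange 0.69 [299. 246.] 690 z [0.001 0.005 0.009] rect [435. 149.] [82. 50.] 85
pad_red 0.9 [280. 166.] 381 z [0.001 0.005 0.009] rect [627. 193.] [52. 54.] 64
pad_red 0.37 [224. 172.] 1000 z [0.001 0.005 0.009] rect [617. 337.] [72. 90.] 15
pad_blue 0.63 [225. 174.] 953 z [0.001 0.005 0.009] rect [616. 336.] [70. 87.] 15
pad_blue 0.35 [328. 172.] 544 z [0.001 0.005 0.009] rect [618.  77.] [60. 66.] 90
brass_union 0.46 [364. 200.] 86 z [0.001 0.01  0.016] rect [536. -12.] [37. 12.] 88
mouse 0.62 [440. 187.] 961 z [0.005 0.027 0.039] rect [ 573. -1
[... 371 characters left out ...]
ect [452. 277.] [62. 33.] 83
brown_carton 0.6 [290. 194.] 918 z [0.008 0.039 0.042] rect [461.  24.] [66. 51.] 74
brown_carton 0.49 [452. 223.] 1140 z [0.001 0.003 0.006] rect [615. 333.] [71. 88.] 15
pad_orange 0.68 [338. 258.] 851 z [0.001 0.004 0.006] rect [618.  74.] [67. 69.] 71
pad_red 0.73 [389. 247.] 526 z [0.001 0.004 0.006] rect [625. 191.] [52. 57.] 77
pad_white 0.71 [344. 178.] 705 z [0.001 0.004 0.006] rect [434. 146.] [82. 54.] 84
pad_blue 0.85 [453. 225.] 1195 z [0.001 0.003 0.006] rect [615. 333.] [71. 90.] 15
brass_union 0.64 [285. 235.] 135 z [-0.001  0.01   0.014] rect [536. -14.] [38. 12.] 81
mouse 0.44 [199. 254.] 153 z [0.013 0.026 0.035] rect [ 546. -193.] [32. 14.] 61
```

Run:
```python
import cv2
a=cv2.imread("pics/top0.png")[120:300,180:500]; cv2.imwrite("pics/top_c.png",cv2.resize(a,None,fx=2.5,fy=2.5))
```

```text
(no output)
```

View pics/top_c.png

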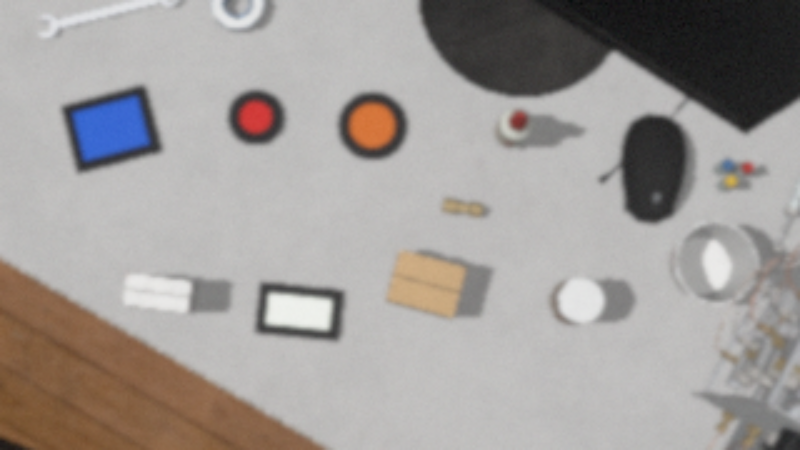

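View pics/scene0.png

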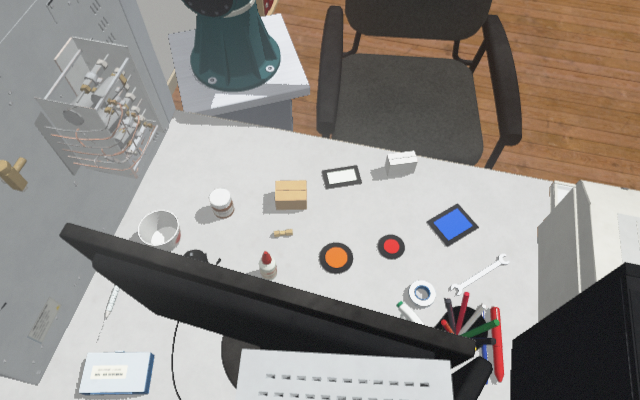

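The pictures agree with the networks: in the top crop, blue pad (112,130), red pad (257,117), orange pad (372,125), white pad (300,312). The items are the white carton (157,293), brown carton (427,284), jar (580,300), bottle (516,124) and brass union (465,207). The monitor overhangs behind the bottle, so I'll check its clearance.

```bash
cat >> h.py <<'E'
from scipy.spatial.transform import Rotation as Ro
def down(th):
    y=np.array([np.cos(th),np.sin(th),0]); z=np.array([0,0,-1.])
    return Ro.from_matrix(np.c_[np.cross(y,z),y,z]).as_quat()
def pick_q(p,deg):
    best=None
    for d in (0,180):
        q=down(np.radians(deg+d)); j=inverse_kinematics(p,q)
        if j is not None and (best is None or abs(j[5])<best[0]): best=(abs(j[5]),q,j)
    return best
E
python3 - <<'E'
from h import *
for n in ("top","scene"):
    c=capture(n); P=world(c,np.ones((400,640),bool))
    for y0 in np.arange(-.3,.35,.05):
        for lo,hi in((.06,.15),(.15,.3),(.3,.6)):
            s=P[(abs(P[:,1]-y0)<.025)&(P[:,2]>lo)&(P[:,2]<hi)&(P[:,0]>.35)&(P[:,0]<1)]
            if len(s)>5: print(n,round(y0,2),lo,"x min",np.round(np.sort(s[:,0])[3],3),"zmin",s[:,2].min().round(3))
for p,a in (((.612,-.06,.031),(90,60,120,0,30,150)),):
    for d in a:
        b=pick_q(p,d); print(d, b and (np.round(b[2],2)))
E
```

```text
top -0.3 0.06 x min 0.354 zmin 0.063
top -0.3 0.15 x min 0.35 zmin 0.152
top -0.3 0.3 x min 0.35 zmin 0.3
top -0.25 0.06 x min 0.609 zmin 0.06
top -0.25 0.15 x min 0.351 zmin 0.15
top -0.25 0.3 x min 0.352 zmin 0.3
top -0.2 0.06 x min 0.642 zmin 0.06
top -0.2 0.15 x min 0.351 zmin 0.15
top -0.2 0.3 x min 0.35 zmin 0.3
top -0.15 0.06 x min 0.675 zmin 0.06
top -0.15 0.15 x min 0.683 zmin 0.15
top -0.15 0.3 x min 0.695 zmin 0.3
top -0.1 0.06 x min 0.707 zmin 0.06
top -0.1 0.15 x min 0.717 zmin 0.15
top -0.1 0.3 x min 0.728 zmin 0.3
top -0.05 0.06 x min 0.602 zmin 0.06
top -0.05 0.15 x min 0.75 zmin 0.15
top -0.05 0.3 x min 0.762 zmin 0.3
top -0.0 0.06 x min 0.775 zmin 0.06
top -0.0 0.15 x min 0.783 zmin 0.15
top -0.0 0.3 x min 0.795 zmin 0.3
top 0.05 0.06 x min 0.808 zmin 0.06
top 0.05 0.15 x min 0.816 zmin 0.15
top 0.05 0.3 x min 0.828 zmin 0.3
top 0.1 0.06 x min 0.842 zmin 0.061
top 0.1 0.15 x min 0.848 zmin 0.15
top 0.1 0.3 x min 0.861 zmin 0.3
top 0.15 0.06 x min 0.775 zmin 0.06
top 0.15 0.15 x min 0.882 zmin 0.15
top 0.15 0.3 x min 0.892 zmin 0.3
top 0.2 0.06 x min 0.796 zmin 0.06

[... 1071 characters left out ...]
in 0.255
scene 0.1 0.3 x min 0.865 zmin 0.3
scene 0.15 0.06 x min 0.774 zmin 0.072
scene 0.15 0.15 x min 0.905 zmin 0.15
scene 0.15 0.3 x min 0.898 zmin 0.345
scene 0.2 0.06 x min 0.796 zmin 0.06
scene 0.2 0.15 x min 0.899 zmin 0.151
scene 0.25 0.06 x min 0.793 zmin 0.06
scene 0.25 0.15 x min 0.959 zmin 0.15
scene 0.25 0.3 x min 0.959 zmin 0.3
scene 0.3 0.06 x min 0.879 zmin 0.06
scene 0.3 0.15 x min 0.879 zmin 0.15
scene 0.3 0.3 x min 0.88 zmin 0.3
90 [-0.21  0.56  1.63 -0.    0.95  1.36]
60 [-0.21  0.56  1.63 -0.    0.95 -1.26]
120 [-0.21  0.56  1.63 -0.    0.95  0.84]
0 [-0.21  0.56  1.63 -0.    0.95 -0.21]
30 [-0.21  0.56  1.63 -0.    0.95 -0.73]
150 [-0.21  0.56  1.63 -0.    0.95  0.31]
```

```bash
cat >> h.py <<'E'
def transfer(src,a,dst,b,gz,opening,top=.16):
    """grip at src closing along a (deg), grasp point gz high; stand on pad at dst closing along b"""
    z=gz-.019; U=lambda p,h: np.array([*p,h])
    move_gripper(opening)
    q=pick_q(U(src,z),a)[1]
    move_ptp(U(src,top),q); servo_line(U(src,z),rate=.12)
    move_gripper(0.0); print("gap",current_finger_gap(),"F",current_grip_force())
    servo_line(U(src,top),rate=.15); print("lifted gap",current_finger_gap())
    y0=Ro.from_quat(q).as_matrix()[:,1]; qs=[down(np.radians(b+d)) for d in(0,180)]
    q2=max(qs,key=lambda k: Ro.from_quat(k).as_matrix()[:,1]@y0)
    move_ptp(U(dst,top),q2); servo_line(U(dst,z+.025),rate=.15)
    print("contact",servo_line(U(dst,z+.0045),rate=.04,contact_N=6),current_position())
    move_gripper(opening); servo_line(U(dst,top),rate=.15); print("t",current_clock())
E
python3 - <<'E'
from h import *
transfer((.452,.2785),-7,(.4345,.1475),-5.5,.024,.06)
E
```

```text
gap 0.029456977896075216 F 29.94580328464508
lifted gap 0.02956979599274733
contact True [0.43396993 0.14734746 0.00903811]
t 10.475
```

Run:
```python
from h import *
transfer((.4605,.0255),-16,(.6155,.335),15,.023,.068)
transfer((.443,-.1195),0,(.617,.0755),0,.024,.07)
```

```text
gap 0.04953782449646218 F 30.000516772270203
lifted gap 0.04928119387690181
contact True [0.61487135 0.33478518 0.00832964]
t 19.0083
gap 0.04013876167709481 F 26.612054435427126
lifted gap 0.03985807241496732
contact True [0.61657988 0.07507444 0.00906354]
t 28.6417
```

The jar's gap of 40 mm instead of 45 suggests it was gripped off-centre, so I'll check that before going on.

```bash
cat >> h.py <<'E'
def check(names,cam,band=.008):
    c=capture(cam)
    for q in names:
        for s in silhouettes(cam,q)[:1]:
            P=world(c,s["region"])
            if len(P)<5: continue
            P=P[P[:,2]>np.percentile(P[:,2],90)-band]
            r=cv2.minAreaRect((P[:,:2]*1000).astype(np.float32))
            print(cam,q,round(s["conf"],2),np.round(s["xy"]),"z",np.percentile(P[:,2],50).round(3),np.round(r[0],1),np.round(r[1]),round(r[2]))
    return c
E
python3 - <<'E'
from h import *
move_ptp([.5,-.02,.25],pick_q([.5,-.02,.25],57)[1])
for n in ("scene","top"):
    c=check("septa_jar white_carton brown_carton dropper_bottle pad_orange".split(),n)
    a=c["image"][120:300,180:500]
    cv2.imwrite(f"pics/{n}1.png",cv2.resize(a,None,fx=2.5,fy=2.5))
print(current_clock())
E
```

```text
scene septa_jar 0.63 [339. 249.] z 0.059 [617.6  73.5] [41. 43.] 71
scene white_carton 0.8 [340. 169.] z 0.049 [434.  146.8] [62. 31.] 85
scene brown_carton 0.9 [455. 219.] z 0.043 [614.9 332. ] [50. 67.] 15
scene dropper_bottle 0.81 [268. 269.] z 0.085 [686.3 -70.4] [ 15. 157.] 83
scene pad_orange 0.91 [337. 266.] z 0.004 [625.7  73.8] [71. 53.] 75
top septa_jar 0.65 [331. 168.] z 0.06 [616.6  76.7] [43. 40.] 0
top white_carton 0.76 [296. 242.] z 0.051 [434.1 149.9] [62. 30.] 84
top brown_carton 0.92 [220. 169.] z 0.045 [615.1 335.4] [52. 67.] 14
top pad_orange 0.72 [324. 176.] z 0.005 [612.8  79.2] [67. 58.] 86
30.3333
```

View pics/scene1.png

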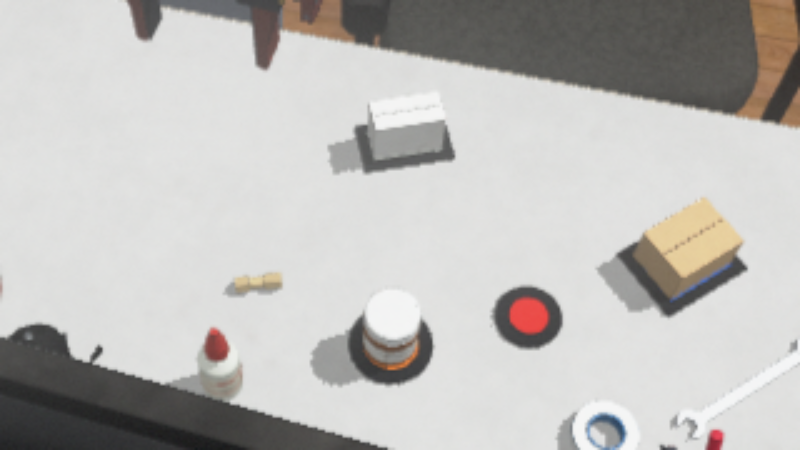

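View pics/top1.png

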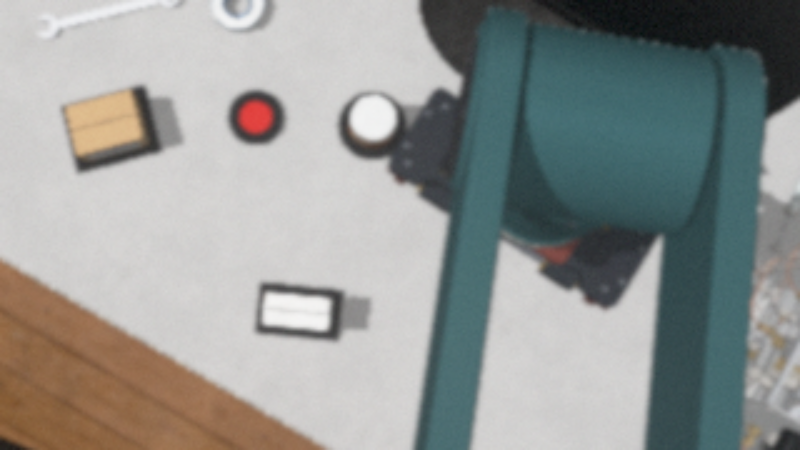

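The three placed items sit centred on their silhouettes. In the scene crop, the jar is at (392,330), white carton (406,127), brown carton (690,245), and the bottle is still standing at (220,365). The gripper is parallel to the monitor; next is the bottle.

Run:
```python
from h import *
transfer((.612,-.0605),57,(.626,.192),57,.048,.06)
move_ptp([.45,-.02,.3],pick_q([.45,-.02,.3],57)[1])
for n in ("scene","top"):
    c=check("dropper_bottle septa_jar pad_red brass_union mouse".split(),n,.02)
    cv2.imwrite(f"pics/{n}2.png",cv2.resize(c["image"][120:300,180:500],None,fx=2.5,fy=2.5))
print(current_clock())
```

```text
gap 0.016220289977599587 F 24.67697580344975
lifted gap 0.01653839318366432
contact True [0.62526711 0.1921894  0.03272782]
t 38.6417
scene dropper_bottle 0.83 [394. 238.] z 0.084 [625.4 189.5] [17. 12.] 61
scene septa_jar 0.7 [337. 248.] z 0.058 [617.   74.3] [42. 44.] 51
scene pad_red 0.82 [389. 251.] z 0.003 [630.7 187.4] [55. 48.] 57
scene brass_union 0.49 [285. 234.] z 0.011 [536.1 -13.8] [37. 12.] 83
scene mouse 0.44 [199. 252.] z 0.028 [ 542.3 -190.2] [44. 25.] 48
top dropper_bottle 0.68 [282. 168.] z 0.089 [621.7 193.2] [14. 15.] 54
top septa_jar 0.85 [328. 167.] z 0.059 [616.4  76.5] [41. 43.] 90
top pad_red 0.46 [288. 168.] z 0.005 [624.7 189.6] [45. 52.] 41
top mouse 0.43 [446. 172.] z 0.021 [ 562.7 -123.7] [ 33. 231.] 32
40.425
```

View pics/scene2.png

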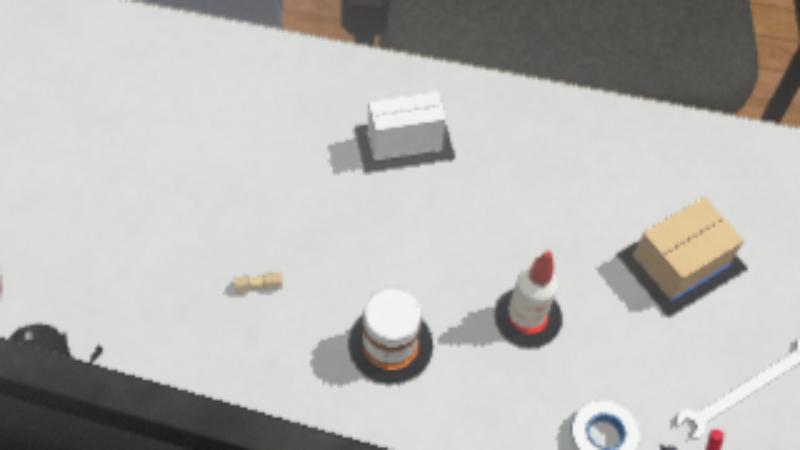

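The bottle stands on the red pad (crop base 528,318, nozzle 542,268). The 16 mm gap is odd, so I'll check its centring and tilt by projecting an ideal bottle onto the picture.

Run:
```python
from h import *
from scipy.optimize import least_squares
ims=[]
for n in ("scene","top"):
    c=capture(n); m=silhouettes(n,"dropper_bottle")[0]["region"]
    P=world(c,m); B=P[(P[:,2]>.012)&(P[:,2]<.058)&(np.hypot(P[:,0]-.625,P[:,1]-.19)<.04)]
    if len(B)>20:
        f=lambda a: np.hypot(B[:,0]-a[0]-a[2]*(B[:,2]-.004),B[:,1]-a[1]-a[3]*(B[:,2]-.004))-.016
        r=least_squares(f,[.625,.192,0,0],loss="soft_l1",f_scale=.002); print(n,len(B),r.x.round(3),np.abs(r.fun).mean().round(4))
    im=cv2.resize(c["image"],None,fx=6,fy=6,interpolation=cv2.INTER_CUBIC)
    pr=lambda X: (lambda p:(p[:2]/p[2]*6+3).astype(int))(c["intrinsics"]@(c["R"]@np.array(X)+c["t"]))
    th=np.linspace(0,2*np.pi,60)
    for z,R in ((.004,.016),(.060,.016)):
        cv2.polylines(im,[np.array([pr([.626+R*np.cos(t),.192+R*np.sin(t),z]) for t in th])],True,(0,255,0),1)
    cv2.circle(im,tuple(map(int,pr([.626,.192,.102]))),3,(255,255,0),-1)
    x,y=pr([.626,.192,.04]); ims.append(im[y-200:y+200,x-200:x+200])
cv2.imwrite("pics/chk.png",np.hstack(ims))
```

```text
scene 216 [ 0.623  0.19  -0.031  0.032] 0.0008
top 73 [0.623 0.193 0.008 0.012] 0.0007
```

View pics/chk.png

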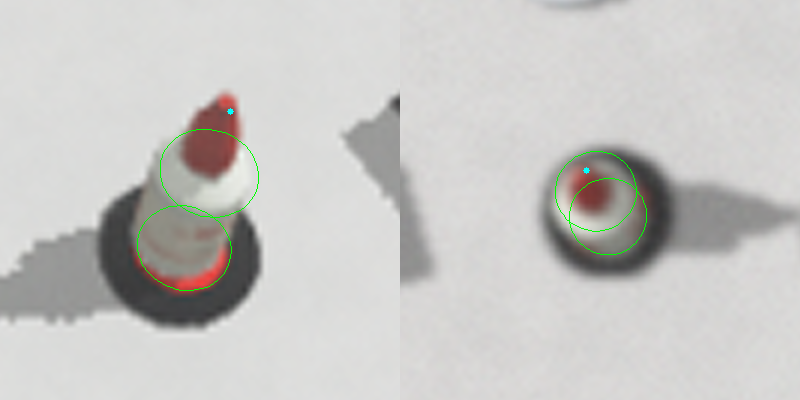

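The projected outline matches the bottle: its foot is about 3 mm from the disc centre and it stands upright. All four items are in place and the brass union reads the same position as before, so I'll hand in.

```bash
python3 -c "
from bench import *
print(close_job())"
```

```text
the job is handed in; nothing more can be done
None
```

I handed the job in at about 40 s on the robot clock: all four items stand upright within about 4 mm of their silhouette centres by camera, the cartons are lined up, and the brass union has not moved. The arm never went near the mouse, though the last pictures were too obstructed to measure it; no verdict came back.

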